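# Find the pinch in the battery rail and back the pack off

### The arm

A 7-joint arm with a two-finger parallel gripper is mounted at the origin on the work surface. World frame = base frame: x ahead of the robot, y to its left, z up, the work surface at z = 0. Lengths are in m, angles in rad, forces in N, time in s.
With the tool pointing down it reaches from about 0.425 to 0.875 m from the base axis. Payload 4.7 kg.
Tool frame: the origin (TCP) lies where the fingers leave the gripper's body, on its centre line; the fingertips stand 70 mm ahead of it and the grasp point (between the pads) lies 51 mm ahead of it; z points along the fingers, y is the line along which they close (so a half turn about z gives the same grasp; the last joint's range is limited). The gripper opens to 87 mm and grips with 3 to 60 N. Pads are 19 mm wide; open, the fingers measure 117 mm over their backs; the gripper's body (75 mm by 190 mm) begins 51 mm behind the grasp point.
Start: joints at [1.263, 0.321, -0.07, 1.45, 0.023, 1.371, -0.057], TCP at [0.206, -0.617, 0.292] pointing down, gripper open.
Joint ranges: [-2.86, 2.86], [-0.3, 2.09], [-1.38, 1.24], [0.06, 2.45], [-1.56, 4.7], [0.09, 2.05], [-2.69, 2.69]. Speed limits (rad/s): [2.57, 2.57, 3.14, 3.14, 3.14, 3.14, 3.14].

### API

Orientations are given as a rotation vector (axis times angle).
In Python, from bench import ctrl gives the robot as it stands.
- The arm moves only by the tool drive_tool, never from a script. Its argument "motion" is a list of rows, each a list of 3 entries, a list of its own where there are three numbers: the shift along the tool's x, y, z in cm, then the turn, a rotation vector about the tool's x, y, z in degrees, then the opening, from -1 (shut) to 1 (fully open). In form: [[[x, y, z], [ax, ay, az], claw], ...]. A call has 1 to 12 rows; each row shifts and turns the commanded pose from where the row before left it, along the tool's axes as they then stand; what a row does not reach is not made up. A row lasts 1/8 s, in which the tool goes at most 62.5 mm and 10.7 degrees, less where a joint would pass 70% of its speed; a pose out of reach is approached as far as the arm can. A call with a gripper value outside its range is refused whole. The fingers move at their own pace and stop on an object; "force" is the grip in N (left out, the last holds). Time passes only in rows, so rows that do not move let the fingers close. It gives the time, the measured TCP pose, the force, the opening and the grip force at its end, in the units of the state.
- ctrl.get_state(): the state, without advancing time (a new reading comes with each control period).
- ctrl.get_image(name): name is "scene" or "top" or "wrist"; returns the picture (480x640x3 uint8, red, green, blue); there is no depth.
- ctrl.calibration(name): a dict with "K" (3x3 intrinsics, pixels), "origin" and "attitude" of the camera in the world; the wrist camera has in their place "tool_from_camera" (4x4, takes a point from camera to tool coordinates, whose origin is the TCP and whose axes are the flange's). Camera axes: x right, y up, looking along -z (the intrinsics and any distortion apply to the point x, -y, -z); pixel columns grow to the right and rows downward; lengths in m; the calibration is good to about 2 mm. A picture is of the moment at which its call begins: read the wrist's pose just before it. calibration takes no time and is no camera call.
- ctrl.close_job(): hands the job in; it is judged then, once.
The state is a dict: "time": time; "joint_positions": joint angles; "qd": joint speeds; "joint_torque": joint torques, N m; "position": TCP position; "tool_rot": TCP orientation; "ft_force": force on the tool from outside, world axes, zero at the start; "torque": the same for the moment, N m; "grip_width": opening from 0.0 (shut) to 1.0 (fully open); "grip_force": force on a finger pad.
Only numpy, scipy, OpenCV 4.12 (cv2) and the standard library are available. Lean on these libraries where they do the work, as an engineer would, in place of code of your own. Each camera call takes 0.05 s, during which the arm holds its last target. There are 200 camera calls.

### The job

The long red storage rail pinches somewhere along its length. Gently slide the battery pack along the rail towards the closed end, so that it carries the small stop block ahead of it, until you clearly feel the pack go tight, but do not force it through the tight place; then draw the pack back so that it stands about 3 cm clear of the stop block, which stays behind as the mark. Move the stop block only by means of the pack, and leave the other loose things on the table where they are.

Things in the scene. Friction and masses are not known exactly. Their poses are not given: they have to be found in the camera images.
- rail: Red plastic channel rail fixed flat on the table, 440 long, 100 wide, 36 mm high, an aluminium strip on each side. Origin: centre of its underside. +x runs along the track from the open end (pack) to the closed end (black bar), roughly towards the robot's left. In its second half one lip is bent inward, out of sight in the channel: the tight spot, each time elsewhere, to be found by feel.
- pack_rib (a point): Centre of the grip rib on top of the pack in the rail, 99 mm above the table. The pack (black, red band, 110 mm along the track, 78 wide, flat top at 85 mm) is captive, slides only along the track (300 mm) and stays where left. Rib: across the track at mid-length, 16 mm thick along the track, 60 wide, 32 high, top at 117 mm. Push either face of the rib or pinch it. Axes as the rail's.
- pack_nose (a point): Middle of the pack's leading end face (towards the rail's closed end), 52 mm above the table, 55 mm ahead of the rib's centre along the track. Axes as the rail's.
- stop_back (a point): Middle of the stop block's face that looks at the pack, 52 mm above the table. Grey plastic block in the same track, 30 mm along it, 56 wide, top 58 mm above the table. The pack pushes it once their faces meet; it does not follow back and stays where left. Distance to pack_nose = gap between pack and stop block. Axes as the rail's.
- stop: The stop block itself (see stop_back); origin on its pack-side face, 12 mm above the table.
- lip (a joint): How far the pack spreads the bent lip, in m; 0 when clear. The pack slides with about 1.5 N, 2.5 N with the stop block. From first touch of the tight spot the push grows about 1 N per mm of travel, the lip spreads 0.25 mm per mm. Clearly tight: 8 to 12 N in all (spread 1.3 to 2.2 mm); over 5 mm (about 24 N) is forcing. It does not spring back; it pulls back easily.
- spare: Loose spare battery pack like the one on the rail, standing on the table beside the far side of the rail, about 93 mm high over its rib. Origin: centre of its underside. Leave alone.
- screwdriver: Loose screwdriver, 200 mm long, lying on the robot's side of the rail. Leave alone.
- tape: Loose round tape measure, about 75 mm across, 34 mm high, lying beyond the rail. Origin: centre of its underside. Leave alone.
- jar: Loose glass jar with a steel cap, 68 mm across, 90 mm high, to the left. Origin: centre of its underside. Leave alone.
- bitcase: Loose black bit case, 120 x 80 x 32 mm, to the right. Origin: centre of its underside. Leave alone.

How it is judged:
By the outcome, as a careful person would: the job done as asked, in the order asked, and still so for the second after the job is handed in, with the robot touching nothing.
It also fails if it takes over 54 s, if anything falls off the work surface, if the arm or the gripper's body presses on something with over 40 N, if the wrist force passes 120 N, or if a joint passes its speed limit or range.

## Working session

There is one attempt and no reset: what is moved stays moved. The work goes in short steps, Python scripts to look and compute and a tool call to move; the robot and the scene stay as the last step left them, time stands still between calls to the robot, and variables do not carry over. Pictures are saved under pics/ and viewed, at most 10 in all, crops included, and the job is handed in when it is done.

Besides the shell and the picture viewer there is one more tool, called after ">>>" by a JSON object that holds its "name" and its "arguments". drive_tool: Moves the arm, as the interface text tells. Its arguments: {"type":"object","properties":{"motion":{"type":"array","items":{"type":"array"}},"force":{"type":"number"}},"required":["motion"]}

```bash
mkdir -p pics; python3 - <<'E'
from bench import ctrl
import cv2,numpy as np
s=ctrl.get_state();print({k:np.round(v,3) for k,v in s.items()})
for n in("scene","top"):
    cv2.imwrite(f"pics/{n}0.png",ctrl.get_image(n)[:,:,::-1]);print(n,ctrl.calibration(n))
print(ctrl.calibration("wrist"))
E
```

```text
{'time': np.float64(0.0), 'joint_positions': array([ 1.263,  0.322, -0.07 ,  1.452,  0.023,  1.371, -0.057]), 'qd': array([-0.001, -0.001,  0.001,  0.   , -0.   ,  0.   ,  0.   ]), 'joint_torque': array([-0.0000e+00, -4.9129e+01, -4.0400e-01, -3.1253e+01, -6.4000e-02,
        4.4000e-02,  0.0000e+00]), 'position': array([ 0.205, -0.616,  0.291]), 'tool_rot': array([-3.099e+00, -5.030e-01,  1.000e-03]), 'ft_force': array([-0.566,  0.887,  0.49 ]), 'torque': array([-0.026, -0.009,  0.024]), 'grip_force': np.float64(0.0), 'grip_width': np.float64(1.002)}
scene {'K': array([[453.65675852,   0.        , 324.44317296],
       [  0.        , 453.65675852, 235.28997776],
       [  0.        ,   0.        ,   1.        ]]), 'origin': array([ 1.2166466 , -0.18123728,  1.00417303]), 'attitude': array([0.52170933, 0.41140148, 1.27182166])}
top {'K': array([[519.99387993,   0.        , 317.59846631],
       [  0.        , 519.99387993, 231.21851477],
       [  0.        ,   0.        ,   1.        ]]), 'origin': array([ 0.44308507, -0.03003393,  1.50563614]), 'attitude': array([ 0.07275017, -0.07435232, -1.54835602])}
{'K': array([[394.41207291,   0.        , 327.31363631],
       [  0.        , 394.41207291, 240.91594609],
       [  0.        ,   0.        ,   1.        ]]), 'tool_from_camera': array([[-4.94926924e-04,  9.55640965e-01,  2.94533700e-01,
         8.11258006e-02],
       [ 9.99999474e-01,  2.08235867e-04,  1.00473372e-03,
        -7.21328453e-04],
       [ 8.98832217e-04,  2.94534042e-01, -9.55640565e-01,
        -9.24804035e-02],
       [ 0.00000000e+00,  0.00000000e+00,  0.00000000e+00,
         1.00000000e+00]])}
```

View pics/top0.png

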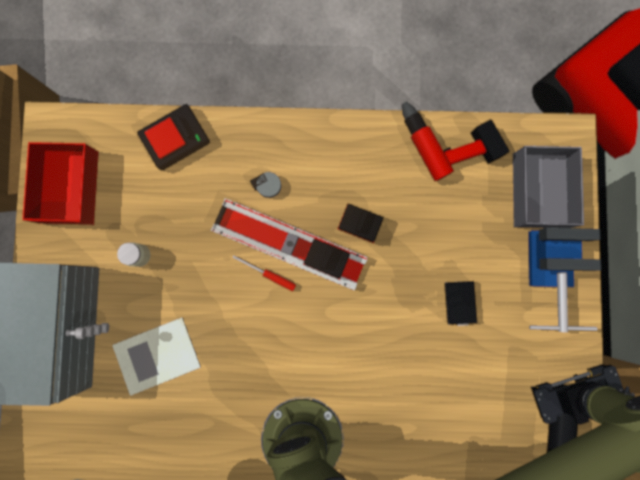

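View pics/scene0.png

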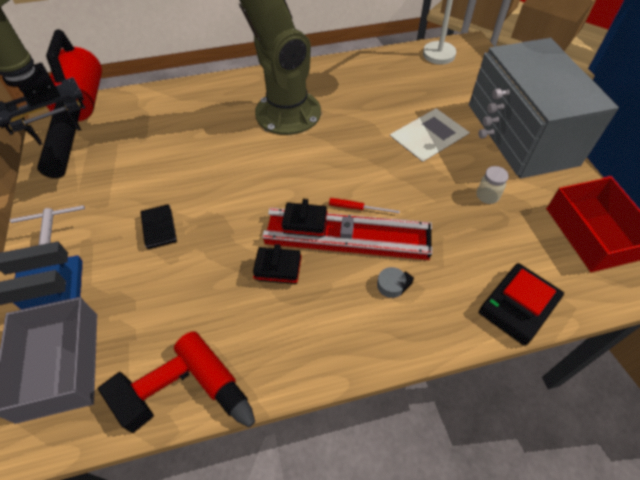

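The top view shows the rail from about (365,275) at the open end to (217,215) at the closed end. The pack is at about (327,257) and the stop at (290,243). The scene view shows the rib at about (304,208). Next I'll measure the rail.

```bash
cat > h.py <<'E'
from bench import ctrl
import cv2,numpy as np
from scipy.spatial.transform import Rotation as R
def cam(n,s=None):
    c=ctrl.calibration(n)
    if n!="wrist": return c["K"],R.from_rotvec(c["attitude"]).as_matrix(),np.array(c["origin"])
    T=c["tool_from_camera"];Rt=R.from_rotvec(s["tool_rot"]).as_matrix()
    return c["K"],Rt@T[:3,:3],Rt@T[:3,3]+s["position"]
def pt(c,u,v,z):
    K,M,o=c;d=np.linalg.inv(K)@[u,v,1];d=M@[d[0],-d[1],-d[2]]
    return o+d*(z-o[2])/d[2]
def proj(c,p):
    K,M,o=c;q=M.T@(np.array(p)-o);q=K@[q[0],-q[1],-q[2]];return q[:2]/q[2]
E
python3 - <<'E'
from h import *
im=cv2.imread("pics/top0.png");hsv=cv2.cvtColor(im,cv2.COLOR_BGR2HSV)
H,S,V=cv2.split(hsv)
red=((H<6)|(H>174))&(S>150)&(V>90); al=(S<60)&(V>120)
m=(red|al).astype(np.uint8); k=np.zeros_like(m);k[190:300,200:380]=1;m*=k
n,l,st,ce=cv2.connectedComponentsWithStats(m)
for i in range(1,n):
    if st[i,4]>15: print(st[i],ce[i].round(1))
c=cam("top")
for src in("all",):
    keep=np.isin(l,[i for i in range(1,n) if st[i,4]>15])
    # exclude screwdriver/tape: keep within band near line
    ys,xs=np.nonzero(keep); d=(ys-245)-(xs-290)*0.42
    ok=abs(d)<26; P=np.array([pt(c,x,y,.036) for x,y in zip(xs[ok],ys[ok])])[:,:2].astype(np.float32)
    r=cv2.minAreaRect(P*1000);print(r,cv2.boxPoints(r).round(0))
print("rib-ish",pt(c,327,257,.1))
cv2.imwrite("pics/crop1.png",cv2.resize(im[190:300,200:380],None,fx=4,fy=4,interpolation=cv2.INTER_CUBIC))
E
```

```text
[258 190  19   5  74] [266.9 191.6]
[223 202  91  40 422] [268.7 221.7]
[ 212  209  155   81 2765] [281.3 245. ]
[315 238  13   6  22] [320.3 240.3]
[234 256  29  16  66] [248.4 264. ]
[263 271  32  19 224] [279.1 279.8]
((543.9179077148438, 50.155792236328125), (440.5379638671875, 99.19754791259766), 68.32792663574219) [[ 416. -136.]
 [ 509. -173.]
 [ 671.  237.]
 [ 579.  273.]]
rib-ish [ 0.50607619 -0.05695255  0.1       ]
```

View pics/crop1.png

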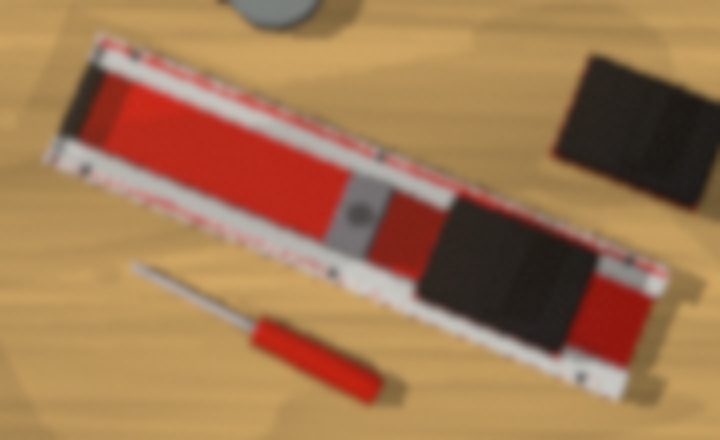

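The rail fits well at 440.5 x 99.2 mm. The crop shows the pack corners at (457,197), (600,257), (560,353), (415,292) and the stop corners at (350,172), (395,187), (368,258), (325,240). Next I'll compute their along-rail positions and the first move.

```bash
cat >> h.py <<'E'
C0=np.array([.5439,.0502]);YAW=np.radians(68.33)
ex=np.array([np.cos(YAW),np.sin(YAW)]);ey=np.array([-ex[1],ex[0]])
def rail(p): d=np.array(p)[:2]-C0;return (np.array([d@ex,d@ey])*1000).round(1)
def tool(dw,s): return (R.from_rotvec(s["tool_rot"]).as_matrix().T@np.array(dw)*100).round(2)
E
python3 - <<'E'
from h import *
c=cam("top");f=lambda L,z:[rail(pt(c,200+u/4,190+v/4,z)) for u,v in L]
P=np.array(f([(457,197),(600,257),(560,353),(415,292)],.085));print(P,P.mean(0))
print(f([(350,172),(395,187),(368,258),(325,240)],.058))
s=ctrl.get_state()
x=P.mean(0)[0]/1000; t=C0+ex*x;print("rib",t)
print("shift tool cm",tool(np.r_[t,.29]-s["position"],s))
E
```

```text
[[ -62.5  -36.4]
 [-168.6  -36.5]
 [-168.5   34.4]
 [ -61.5   34.6]] [-115.275   -0.975]
[array([ 14.1, -25.4]), array([-19. , -27.9]), array([-21.1,  25. ]), array([11.4, 25.1])]
rib [ 0.50133353 -0.05692806]
shift tool cm [ 45.76 -43.71   0.2 ]
```

>>> {"name": "drive_tool", "arguments": {"motion": [[[3.8,-3.6,0],[0,0,0],1],[[3.8,-3.6,0],[0,0,0],1],[[3.8,-3.6,0],[0,0,0],1],[[3.8,-3.6,0],[0,0,0],1],[[3.8,-3.6,0],[0,0,0],1],[[3.8,-3.6,0],[0,0,0],1],[[3.8,-3.6,0],[0,0,0],1],[[3.8,-3.6,0],[0,0,0],1],[[3.8,-3.6,0],[0,0,0],1],[[3.8,-3.6,0],[0,0,0],1],[[3.8,-3.6,0],[0,0,0],1],[[3.8,-3.6,0],[0,0,0],1]]}}

```text
time: 1.6
position: [0.5018, -0.0611, 0.292]
tool_rot: [3.101, 0.503, -0.0]
ft_force: [0.1, 0.0, -0.1]
grip_width: 1.005
grip_force: 0.0
```

>>> {"name": "drive_tool", "arguments": {"motion": [[[0,0,0],[0,0,10],1],[[0,0,0],[0,0,10],1],[[0,0,0],[0,0,10],1],[[0,0,0],[0,0,10],1],[[0,0,0],[0,0,0],1],[[0,0,0],[0,0,0],1]]}}

```text
time: 2.35
position: [0.5014, -0.0626, 0.292]
tool_rot: [3.087, -0.583, -0.001]
ft_force: [-0.9, -0.1, -0.4]
grip_width: 1.001
grip_force: 0.0
```

```bash
python3 - <<'E'
from h import *
s=ctrl.get_state();im=ctrl.get_image("wrist");cv2.imwrite("pics/w1.png",im[:,:,::-1])
import json;json.dump({k:np.array(s[k]).tolist() for k in("position","tool_rot","joint_positions","ft_force")},open("w1.json","w"))
Rm=R.from_rotvec(s["tool_rot"]).as_matrix();print(s["time"],s["position"],Rm.round(3),s["joint_positions"],s["ft_force"],rail(s["position"]))
E
```

```text
2.35 [ 0.50138777 -0.06255908  0.2920365 ] [[ 0.931 -0.365 -0.   ]
 [-0.365 -0.931 -0.   ]
 [-0.     0.    -1.   ]] [ 0.66463844  0.04096013 -0.60377802  1.78451044  0.02401333  1.32380943
 -1.88880876] [-0.88529465 -0.05419767 -0.40719788] [-120.5   -2.1]
```

View pics/w1.png

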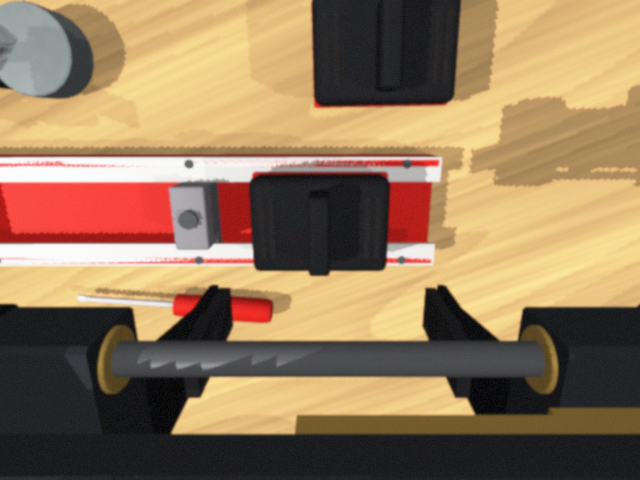

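The wrist view shows the rib at columns 308–328, rows 192–275. The pack's top edges are at u=251 and u=388, and the stop's top face spans u 170–207 at v≈215.

```bash
python3 - <<'E'
from h import *
import json
s={k:np.array(v) for k,v in json.load(open("w1.json")).items()};c=cam("wrist",s);r=lambda u,v,z:rail(pt(c,u,v,z))
print("rib top",[r(u,v,.117) for u,v in((309,192),(327,192),(309,273),(328,273))])
print("pack top",[r(u,v,.085) for u,v in((251,175),(388,175),(251,268),(388,268))])
print("stop top",[r(u,v,.058) for u,v in((170,187),(207,185),(175,248),(212,248))])
print("rail edges",[r(u,v,.036) for u,v in((440,157),(434,265),(10,157),(10,264))])
E
```

```text
rib top [array([-107.1,  -35.1]), array([-119.4,  -35.1]), array([-106.6,   24.4]), array([-120.4,   24.3])]
pack top [array([-61.9, -42.1]), array([-165.4,  -42.6]), array([-57.9,  33.1]), array([-169.2,   32.6])]
stop top [array([ 11.2, -28.2]), array([-19.7, -30. ]), array([12.9, 25.2]), array([-19.3,  25.1])]
rail edges [array([-217.3,  -51.7]), array([-220.5,   48.2]), array([156.1, -50.1]), array([179.2,  49.1])]
```

>>> {"name": "drive_tool", "arguments": {"motion": [[[-0.15,-0.65,2],[0,0,0.3],1],[[0,0,3],[0,0,0],1],[[0,0,3],[0,0,0],1],[[0,0,2],[0,0,0],1],[[0,0,2],[0,0,0],1],[[0,0,1.1],[0,0,0],1],[[0,0,0],[0,0,0],1],[[0,0,0],[0,0,0],1]]}}

```text
time: 3.4
position: [0.5031, -0.0561, 0.162]
tool_rot: [3.085, -0.595, 0.002]
ft_force: [-0.6, 0.3, 1.0]
grip_width: 0.996
grip_force: 0.0
```

>>> {"name": "drive_tool", "arguments": {"motion": [[[0,0,0],[0,0,0],0.3],[[0,0,0],[0,0,0],0],[[0,0,0],[0,0,0],-0.3],[[0,0,0],[0,0,0],-1],[[0,0,0],[0,0,0],-1],[[0,0,0],[0,0,0],-1],[[0,0,0],[0,0,0],-1],[[0,0,0],[0,0,0],-1]], "force": 25}}

```text
time: 4.4
position: [0.5025, -0.056, 0.1612]
tool_rot: [3.084, -0.595, -0.0]
ft_force: [-0.6, 0.6, 1.0]
grip_width: 0.182
grip_force: 25.0
```

```bash
cat > st.py <<'E'
from h import *
s=ctrl.get_state();f=s["ft_force"]
print(s["time"],"rail",rail(s["position"]),"z",s["position"][2].round(4),"F along/across/z",(f[:2]@ex).round(2),(f[:2]@ey).round(2),f[2].round(2),"grip",s["grip_width"].round(3),s["grip_force"].round(1))
E
python3 st.py
```

```text
Traceback (most recent call last):
  File "st.py", line 3, in <module>
    print(s["time"],"rail",rail(s["position"]),"z",s["position"][2].round(4),"F along/across/z",(f[:2]@ex).round(2),(f[:2]@ey).round(2),f[2].round(2),"grip",s["grip_width"].round(3),s["grip_force"].round(1))
                                                                                                                                                             ^^^^^^^^^^^^^^^^^^^^^
AttributeError: 'float' object has no attribute 'round'
```

>>> {"name": "drive_tool", "arguments": {"motion": [[[0,-0.4,0],[0,0,0],-1],[[0,-0.4,0],[0,0,0],-1],[[0,-0.4,0],[0,0,0],-1],[[0,-0.4,0],[0,0,0],-1],[[0,-0.4,0],[0,0,0],-1],[[0,-0.4,0],[0,0,0],-1],[[0,-0.4,0],[0,0,0],-1],[[0,-0.4,0],[0,0,0],-1]]}}

```text
time: 5.4
position: [0.5143, -0.0259, 0.1612]
tool_rot: [3.085, -0.596, -0.001]
ft_force: [-2.3, 0.1, 2.2]
grip_width: 0.182
grip_force: 25.0
```

```bash
sed -i 's/s\["grip_width"\].round(3),s\["grip_force"\].round(1)/s["grip_width"],s["grip_force"]/; s/print(s\["time"\]/f=np.array(f);print(s["time"]/' st.py; python3 st.py
```

```text
5.4 rail [-81.7  -0.6] z 0.1612 F along/across/z -0.75 2.15 2.19 grip 0.1820030703080199 24.997270801104605
```

>>> {"name": "drive_tool", "arguments": {"motion": [[[0,-0.3,0],[0,0,0],-1],[[0,-0.3,0],[0,0,0],-1],[[0,-0.3,0],[0,0,0],-1],[[0,-0.3,0],[0,0,0],-1],[[0,-0.2,0],[0,0,0],-1],[[0,-0.2,0],[0,0,0],-1]]}}

```text
time: 6.15
position: [0.52, -0.0115, 0.1612]
tool_rot: [3.084, -0.596, -0.002]
ft_force: [-5.2, -0.5, 4.0]
grip_width: 0.182
grip_force: 25.0
```

>>> {"name": "drive_tool", "arguments": {"motion": [[[0,-0.2,0],[0,0,0],-1],[[0,-0.2,0],[0,0,0],-1],[[0,-0.2,0],[0,0,0],-1]]}}

```text
time: 6.52
position: [0.5222, -0.0058, 0.1612]
tool_rot: [3.084, -0.596, -0.002]
ft_force: [-5.4, -1.1, 4.2]
grip_width: 0.182
grip_force: 25.0
```

>>> {"name": "drive_tool", "arguments": {"motion": [[[-0.02,-0.2,-0.015],[0,0,0],-1],[[-0.02,-0.2,-0.015],[0,0,0],-1],[[-0.002,-0.2,0],[0,0,0],-1]]}}

```text
time: 6.9
position: [0.5243, -0.0003, 0.1612]
tool_rot: [3.084, -0.596, -0.001]
ft_force: [-4.0, -1.6, 0.7]
grip_width: 0.183
grip_force: 25.0
```

>>> {"name": "drive_tool", "arguments": {"motion": [[[-0.01,-0.2,0],[0,0,0],-1],[[-0.01,-0.2,0],[0,0,0],-1],[[-0.002,-0.2,0],[0,0,0],-1],[[-0.002,-0.2,0],[0,0,0],-1]]}}

```text
time: 7.4
position: [0.5273, 0.0073, 0.1613]
tool_rot: [3.084, -0.596, -0.0]
ft_force: [-1.6, -2.3, -3.1]
grip_width: 0.183
grip_force: 25.0
```

>>> {"name": "drive_tool", "arguments": {"motion": [[[-0.002,-0.2,0.01],[0,0,0],-1],[[-0.002,-0.2,0.01],[0,0,0],-1],[[-0.002,-0.2,0],[0,0,0],-1],[[-0.002,-0.2,0],[0,0,0],-1]]}}

```text
time: 7.9
position: [0.5302, 0.0148, 0.1612]
tool_rot: [3.084, -0.596, 0.0]
ft_force: [-1.8, -2.2, -3.2]
grip_width: 0.179
grip_force: 25.0
```

>>> {"name": "drive_tool", "arguments": {"motion": [[[-0.002,-0.2,0.01],[0,0,0],-1],[[-0.002,-0.2,0.01],[0,0,0],-1],[[-0.002,-0.2,0.005],[0,0,0],-1],[[-0.002,-0.2,0.005],[0,0,0],-1]]}}

```text
time: 8.4
position: [0.5332, 0.0225, 0.1612]
tool_rot: [3.085, -0.596, 0.0]
ft_force: [-2.4, -2.1, -0.8]
grip_width: 0.18
grip_force: 25.0
```

Along ≈ −2.8 N, so it is still free.

>>> {"name": "drive_tool", "arguments": {"motion": [[[-0.002,-0.2,0.002],[0,0,0],-1],[[-0.002,-0.2,0.002],[0,0,0],-1],[[-0.002,-0.2,0.002],[0,0,0],-1],[[-0.002,-0.2,0.002],[0,0,0],-1]]}}

```text
time: 8.9
position: [0.5361, 0.03, 0.1612]
tool_rot: [-3.085, 0.596, -0.001]
ft_force: [-2.6, -1.9, 1.5]
grip_width: 0.181
grip_force: 25.0
```

>>> {"name": "drive_tool", "arguments": {"motion": [[[-0.005,-0.2,-0.003],[0,0,0],-1],[[-0.002,-0.2,0],[0,0,0],-1],[[-0.002,-0.2,0],[0,0,0],-1],[[-0.002,-0.2,0],[0,0,0],-1]]}}

```text
time: 9.4
position: [0.5388, 0.0367, 0.1612]
tool_rot: [3.083, -0.596, -0.0]
ft_force: [-4.4, -4.3, 4.9]
grip_width: 0.181
grip_force: 25.0
```

The force is now about 5.6 N along the track, up from 2.8, so this is the touch. I'll use finer steps.

>>> {"name": "drive_tool", "arguments": {"motion": [[[-0.005,-0.1,-0.01],[0,0,0],-1],[[-0.002,-0.1,-0.01],[0,0,0],-1]]}}

```text
time: 9.65
position: [0.5392, 0.0379, 0.1612]
tool_rot: [3.082, -0.596, -0.001]
ft_force: [-4.6, -4.3, 4.0]
grip_width: 0.182
grip_force: 25.0
```

```bash
python3 st.py
```

```text
9.65 rail [-13.1  -0.2] z 0.1612 F along/across/z -5.73 2.64 4.02 grip 0.18213369562008241 25.011652840767056
```

>>> {"name": "drive_tool", "arguments": {"motion": [[[-0.002,-0.1,-0.01],[0,0,0],-1],[[-0.002,-0.1,-0.01],[0,0,0],-1]]}}

```text
time: 9.9
position: [0.5397, 0.0392, 0.1612]
tool_rot: [3.081, -0.597, -0.002]
ft_force: [-5.1, -5.0, 3.9]
grip_width: 0.184
grip_force: 25.0
```

>>> {"name": "drive_tool", "arguments": {"motion": [[[-0.002,-0.1,-0.01],[0,0,0],-1],[[-0.002,-0.1,-0.01],[0,0,0],-1]]}}

```text
time: 10.15
position: [0.5402, 0.0404, 0.1612]
tool_rot: [3.08, -0.597, -0.002]
ft_force: [-5.7, -6.6, 4.4]
grip_width: 0.184
grip_force: 25.0
```

>>> {"name": "drive_tool", "arguments": {"motion": [[[-0.002,-0.1,-0.01],[0,0,0],-1],[[-0.002,-0.1,-0.01],[0,0,0],-1]]}}

```text
time: 10.4
position: [0.5407, 0.0417, 0.1612]
tool_rot: [3.079, -0.598, -0.003]
ft_force: [-5.2, -7.8, 3.6]
grip_width: 0.181
grip_force: 25.1
```

```bash
python3 st.py
```

```text
10.4 rail [-9.1 -0.2] z 0.1612 F along/across/z -9.21 1.97 3.58 grip 0.18129914349348814 25.05426382413134
```

>>> {"name": "drive_tool", "arguments": {"motion": [[[-0.001,-0.05,-0.005],[0,0,0],-1],[[0,0,0],[0,0,0],-1]]}}

```text
time: 10.65
position: [0.5408, 0.0419, 0.1612]
tool_rot: [3.079, -0.598, -0.003]
ft_force: [-6.3, -8.8, 3.4]
grip_width: 0.183
grip_force: 25.1
```

```bash
python3 st.py
```

```text
10.65 rail [-8.8 -0.2] z 0.1612 F along/across/z -10.57 2.63 3.35 grip 0.18279183849222988 25.060113585786894
```

It's clearly tight at about 10 N, so I'll draw back now.

>>> {"name": "drive_tool", "arguments": {"motion": [[[0,0.2,0],[0,0,0],-1],[[0,0.3,0],[0,0,0],-1],[[0.003,0.4,0],[0,0,0],-1],[[0.003,0.4,0],[0,0,0],-1],[[0.003,0.4,0],[0,0,0],-1],[[0.003,0.4,0],[0,0,0],-1],[[0.003,0.4,0],[0,0,0],-1],[[0.003,0.3,0],[0,0,0],-1],[[0.003,0.2,0],[0,0,0],-1],[[0,0,0],[0,0,0],-1],[[0,0,0],[0,0,0],-1]]}}

```text
time: 12.02
position: [0.5307, 0.0162, 0.1613]
tool_rot: [3.083, -0.597, -0.0]
ft_force: [5.6, -1.6, -11.8]
grip_width: 0.18
grip_force: 25.0
```

```bash
python3 st.py
```

```text
12.025 rail [-36.5  -0.3] z 0.1613 F along/across/z 0.61 -5.81 -11.81 grip 0.18029143573749792 25.00524622388184
```

>>> {"name": "drive_tool", "arguments": {"motion": [[[0.02,0.1,0.025],[0,0,0],-1],[[0.02,0.1,0.025],[0,0,0],-1],[[0,0.05,0],[0,0,0],-1],[[0,0,0],[0,0,0],-1],[[0,0,0],[0,0,0],-1]]}}

```text
time: 12.65
position: [0.5301, 0.0147, 0.1613]
tool_rot: [3.084, -0.596, -0.0]
ft_force: [5.1, 0.0, -11.3]
grip_width: 0.182
grip_force: 25.0
```

```bash
python3 st.py
```

```text
12.65 rail [-38.1  -0.3] z 0.1613 F along/across/z 1.9 -4.76 -11.25 grip 0.1823312112114717 24.997520428150892
```

>>> {"name": "drive_tool", "arguments": {"motion": [[[0.02,0.05,0.03],[0,0,0],-1],[[0.01,0,0.02],[0,0,0],-1],[[0,0,0],[0,0,0],-0.4],[[0,0,0],[0,0,0],0],[[0,0,0],[0,0,0],0.5],[[0,0,0],[0,0,0],0.5],[[0,0,0],[0,0,0],0.5]]}}

```text
time: 13.52
position: [0.5304, 0.0141, 0.1609]
tool_rot: [3.084, -0.596, -0.0]
ft_force: [-0.1, 0.2, -0.4]
grip_width: 0.666
grip_force: 0.0
```

>>> {"name": "drive_tool", "arguments": {"motion": [[[0,0,-1],[0,0,0],0.5],[[0,0,-2],[0,0,0],0.5],[[0,0,-3],[0,0,0],0.5],[[0,0,-3],[0,0,0],0.5],[[0,0,-3],[0,0,0],0.5],[[-2,0,-2],[0,0,0],0.5],[[-2,0,0],[0,0,0],0.5],[[0,0,0],[0,0,0],0.5],[[0,0,0],[0,0,0],0.5]]}}

```text
time: 14.65
position: [0.4936, 0.0287, 0.3011]
tool_rot: [3.084, -0.596, 0.001]
ft_force: [0.2, -0.6, -0.8]
grip_width: 0.753
grip_force: 0.0
```

```bash
python3 st.py; python3 - <<'E'
from h import *
s=ctrl.get_state();im=ctrl.get_image("wrist");cv2.imwrite("pics/w2.png",im[:,:,::-1])
import json;json.dump({k:np.array(s[k]).tolist() for k in("position","tool_rot")},open("w2.json","w"))
E
```

```text
14.65 rail [-38.6  38.8] z 0.3011 F along/across/z -0.51 -0.38 -0.83 grip 0.7525581315420627 0.0
```

View pics/w2.png

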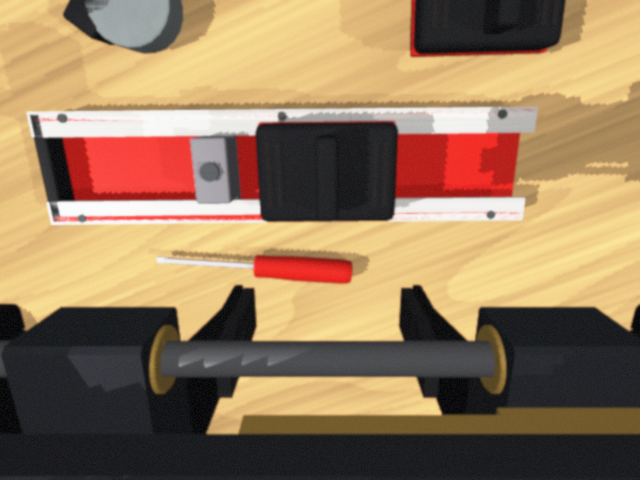

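The view shows the stop's top face at u 192–228 and the pack's front top edge at u≈258 (v≈170), with nothing else disturbed. I'll check the gap.

```bash
python3 - <<'E'
from h import *
import json
s={k:np.array(v) for k,v in json.load(open("w2.json")).items()};c=cam("wrist",s);r=lambda u,v,z:rail(pt(c,u,v,z))
print("pack",r(258,170,.085),r(396,170,.085),"stop",r(192,170,.058),r(227,170,.058))
E
```

```text
pack [15.8 -4.6] [-91.3  -4.1] stop [76.2 -1.5] [46.7 -1.4]
```

```bash
python3 -c "
from bench import ctrl
print(ctrl.close_job())"
```

```text
the job is handed in; nothing more can be done
None
```

The job is done and handed in: I slid the pack until it went clearly tight at about 10 N, then drew it back to a measured gap of about 29 mm from the stop block. The block stayed behind as the mark, and the arm touched nothing but the pack.

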